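# Snap the parts box lid shut all round

### The arm

A 6-joint arm with a two-finger parallel gripper is mounted at the origin on the work surface; the furniture and walls round the work are solid. World frame = base frame: x ahead of the robot, y to its left, z up, the work surface at z = 0. Lengths are in mm, angles in rad, forces in N, time in s.
With the tool pointing down it reaches from about 250 to 775 mm from the base axis. Payload 8.9 kg.
Tool frame: the origin (TCP) lies midway between the tips of the shut fingers; the grasp point (between the pads) lies 19 mm behind it; z points along the fingers, y is the line along which they close (so a half turn about z gives the same grasp; the last joint's range is limited). The gripper opens to 85 mm and grips with 20 to 120 N. Pads are 22 mm wide; open, the fingers measure 114 mm over their backs; the gripper's body (76 mm by 85 mm) begins 54 mm behind the grasp point. The pads swing forward as they close: fully open they stand 13 mm farther back than shut.
Start: joints at [1.142, 0.291, -0.153, 1.127, 0, 1.431], TCP at [150.018, 503.109, 231.305] pointing down, gripper open.
Joint ranges: [-2.52, 2.52], [-0.91, 1.74], [-1.3, 1.37], [-1.96, 2.02], [-1.52, 1.47], [-3.14, 3.14]. Speed limits (rad/s): [2.22, 2.22, 2.79, 3.14, 3.14, 3.14].

### API

Orientations are given as a rotation vector (axis times angle).
In Python, from bench import bot gives the robot as it stands. The module is installed in compiled form; this text tells all that it offers.
- The arm moves only by the shell command python3 -m handwheel 'ROWS' [OPENING] [FORCE]. ROWS is JSON, a list of rows, each a list of 6 numbers: the shift along the tool's x, y, z in units of 500 mm (1.0 is 500 mm), then the turn, a rotation vector about the tool's x, y, z in units of 0.5 rad (1.0 is 0.5 rad). A call has 1 to 10 rows; each row is the pose to reach, as a shift and turn from the pose commanded when the call began, along the tool's axes at that moment; what a row does not reach only later rows make up. A row lasts 1/8 s, in which the tool goes at most 62.5 mm and 10.7 degrees, less where a joint would pass 70% of its speed; a pose out of reach is approached as far as the arm can. A call with a number of a shift or a turn outside -1 to 1 is refused whole. A call with a gripper value outside its range is refused whole. OPENING is the opening, from 0 (shut) to 1 (fully open), set as the call begins (- or left out, the last holds). The fingers move at their own pace and stop on an object; FORCE is the grip in N (left out, the last holds). Time passes only in rows, so rows that repeat a pose let the fingers close. It gives the time, the measured TCP pose, the force, the opening and the grip force at its end, in the units of the state.
- bot.state(): the state, without advancing time (a new reading comes with each control period).
- bot.get_image(name): name is "scene" or "side" or "wrist"; returns a dict with "img" (384x512x3 uint8, blue, green, red), "vertical_fov" (degrees; the focal length in pixels is half the picture's height over the tangent of half this angle, whatever the lens; pixels are square), "cx", "cy" (the principal point, pixels), "T" (4x4, takes a point from camera to world coordinates); the wrist camera has in their place "tool_from_camera" (4x4, takes a point from camera to tool coordinates, whose origin is the TCP and whose axes are the flange's). Camera axes: x right, y down, z forward; pixel columns grow to the right and rows downward; lengths in mm; the calibration is good to about 2 mm. A picture is of the moment at which its call begins: read the wrist's pose just before it. There is no depth.
- bot.close_job(): hands the job in; it is judged then, once.
The state is a dict: "time": time; "joints": joint angles; "dq": joint speeds; "tau": joint torques, N m; "ee_pos": TCP position; "ee_rot": TCP orientation; "contact_force": force on the tool from outside, world axes, zero at the start; "ft_torque": the same for the moment, N m; "finger_gap": finger opening in mm; "finger_force": force on a finger pad.
Only numpy, scipy, OpenCV 4.12 (cv2) and the standard library are available. Lean on these libraries where they do the work, as an engineer would, in place of code of your own. Each camera call takes 0.05 s, during which the arm holds its last target. There are 200 camera calls.

### The job

The lid of the blue small-parts box is on, but the four orange snap sections round its rim still stand up. Press each of the four down with the fingertips until it clicks and stays shut, without picking up, tipping or pushing the box away, and leave the other things lying where they are.

Things in the scene. Friction and masses are not known exactly. Their poses are not given: they have to be found in the camera images.
- parts_box: Loose blue plastic box of screws, about 0.7 kg, 110 (its x) x 130 (its y) mm, standing upright. Origin: centre of its underside; z up. Lid: clear window 62 x 82 mm, blue corners 24 mm square, tops at 47 mm; between the corners one orange snap section per side, 24 mm wide: back (+x) and front (-x), 80 mm long along y; left (+y) and right (-y), 60 mm long along x.
- press_back (a point): Point on top of the back (+x) orange section, mid length, 18 mm out from its hinge; moves with it: about 55 mm above the table when up, 49 mm when shut. The section is hinged along its inner edge beside the window, 46 mm above the table; its outer edge stands up 8 mm. Shut, its top lies level at 49 mm, 2 mm proud of window and corners.
- press_left (a point): the same point on the left (+y) orange section, same heights
- press_front (a point): the same point on the front (-x) orange section, same heights
- press_right (a point): the same point on the right (-y) orange section, same heights
- snap_back (a joint): Angle of the back section: 0 = standing up, 0.35 rad = fully shut. Pushed straight down near its outer edge with about 6 N it gives way, snaps down and stays; let go before the middle (0.18) it springs up again.
- snap_left (a joint): angle of the left (+y) section: 0 = standing up, 0.35 rad = fully shut, snapping the same way
- snap_front (a joint): angle of the front (-x) section: 0 = standing up, 0.35 rad = fully shut, snapping the same way
- snap_right (a joint): angle of the right (-y) section: 0 = standing up, 0.35 rad = fully shut, snapping the same way
- bolt: bystander: loose steel hex bolt standing on its head, 25 x 22 x 60 mm, origin at the centre of its underside
- screw_carton: bystander: loose small carton of screws, 66 x 100 x 49 mm, origin at the centre of its underside
- tape_measure: bystander: loose yellow tape measure, 38 x 78 x 64 mm, origin at the centre of its underside
- green_tape: bystander: loose roll of green tape lying flat, 66 mm across, 19 mm high, origin at the centre of its underside

How it is judged (in metres and radians):
At the end, for the whole second after the job is handed in: All four orange sections are shut (each joint above 0.30 of 0.35 rad), and the box stands upright and still on the table (origin below 6 mm, tilt under 0.08 rad), within 50 mm of where it stood (value of joint each of snap_back, snap_left, snap_front, snap_right above 0.3 rad and height (world z) of parts_box below 0.006 m and angle between parts_box's own z axis and vertical below 0.08 rad and distance of parts_box from where it was at the start of the episode below 0.05 m and linear speed of parts_box below 0.02 m/s); the robot touches nothing.
It fails at once if the box is lifted clear of the table (20 mm) (height (world z) of parts_box above 0.02 m).
It fails at once if the box is tipped (over 0.25 rad) (angle between parts_box's own z axis and vertical above 0.25 rad).
It fails at once if the box is pushed more than 50 mm away (distance of parts_box from where it was at the start of the episode above 0.05 m).
It fails at once if the bolt is moved by over 30 mm or knocked over (distance of bolt from where it was at the start of the episode above 0.03 m or angle between bolt's own z axis and vertical above 0.5 rad).
It fails at once if the screw carton, the tape measure or the roll of green tape is moved by over 30 mm (distance of any of screw_carton, tape_measure, green_tape from where it was at the start of the episode above 0.03 m).
It also fails if it takes over 38 s, if anything falls off the work surface, if the arm or the gripper's body presses on something with over 40 N, if the wrist force passes 120 N, or if a joint passes its speed limit or range.

## Working session

There is one attempt and no reset: what is moved stays moved. The work goes in short steps, Python scripts to look and compute and a shell command to move; the robot and the scene stay as the last step left them, time stands still between calls to the robot, and variables do not carry over. Pictures are saved under pics/ and viewed, at most 10 in all, crops included, and the job is handed in when it is done.

```bash
mkdir -p pics; python3 - <<'E'
from bench import bot
import cv2,numpy as np
s=bot.state();print({k:np.round(v,3).tolist() for k,v in s.items()})
for n in("scene","side"):
    d=bot.get_image(n);cv2.imwrite(f"pics/{n}0.png",d["img"]);np.savez(f"pics/{n}0.npz",**d)
    print(n,d["vertical_fov"],d["cx"],d["cy"],np.round(d["T"],3).tolist())
d=bot.get_image("wrist");cv2.imwrite("pics/wrist0.png",d["img"]);print(d["vertical_fov"],d["cx"],d["cy"],np.round(d["tool_from_camera"],3).tolist())
a=cv2.imread("pics/scene0.png");b=cv2.imread("pics/side0.png");
cv2.imwrite("pics/both0.png",np.vstack([cv2.resize(np.hstack([a,b]),(800,300)),cv2.resize(np.hstack([d["img"],d["img"]*0]),(800,300))]))
E
```

```text
{'time': 0.0, 'joints': [1.142, 0.291, -0.154, 1.127, 0.0, 1.432], 'dq': [-0.0, 0.001, 0.001, 0.0, 0.001, -0.001], 'tau': [-0.001, -53.715, 33.136, 0.016, -0.0, 0.0], 'ee_pos': [149.831, 502.724, 230.743], 'ee_rot': [-0.454, -3.108, 0.002], 'contact_force': [0.122, -0.641, -0.346], 'ft_torque': [-0.06, 0.024, 0.018], 'finger_force': 0.0, 'finger_gap': 85.541}
scene 53.517038829443486 258.05579283943 194.47516709421356 [[0.903, -0.254, 0.346, 141.635], [-0.429, -0.561, 0.708, -518.889], [0.014, -0.788, -0.616, 644.039], [0.0, 0.0, 0.0, 1.0]]
side 52.09173263601804 250.77555721242558 192.51554904588033 [[1.0, -0.011, 0.014, 428.74], [-0.018, -0.63, 0.776, -490.517], [0.0, -0.776, -0.63, 600.485], [0.0, 0.0, 0.0, 1.0]]
71.92470738069254 254.09163515362374 191.61909667265385 [[0.001, -0.955, -0.295, 75.729], [1.0, 0.001, -0.0, -0.324], [0.0, -0.295, 0.955, -141.145], [0.0, 0.0, 0.0, 1.0]]
```

View pics/both0.png

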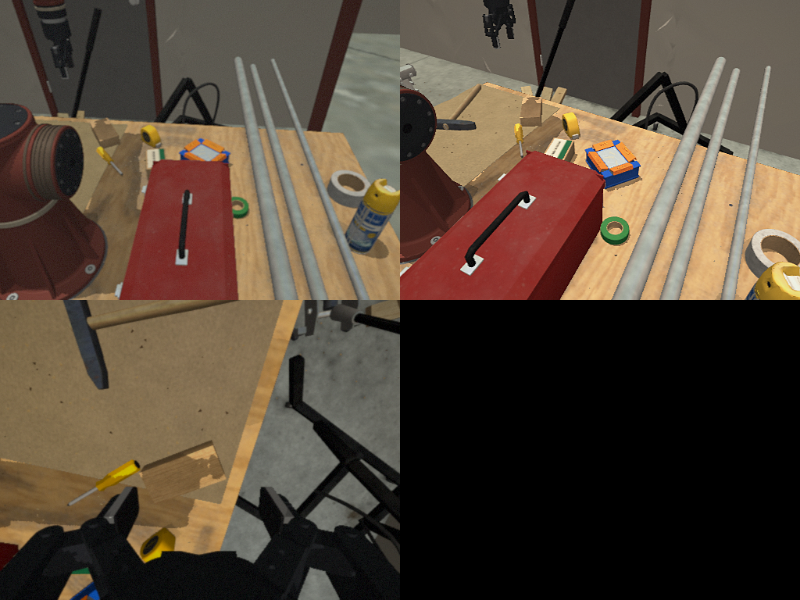

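The side view (right) shows the blue box at about (271,211) full-res. The tape measure and carton are left of it, the red toolbox is in front, and the pipes are to its right. Next I measure the box.

```bash
cat > h.py <<'E'
import numpy as np,cv2
from scipy.spatial.transform import Rotation as R
def ray(d,px,z,T=None):
    T=d["T"] if T is None else T
    f=192/np.tan(np.radians(float(d["vertical_fov"]))/2)
    px=np.atleast_2d(px).astype(float)
    v=np.c_[(px[:,0]-d["cx"])/f,(px[:,1]-d["cy"])/f,np.ones(len(px))]@T[:3,:3].T
    return T[:3,3]+v*((z-T[2,3])/v[:,2])[:,None]
def blobs(img,lo,hi,amin=30):
    m=cv2.inRange(cv2.cvtColor(img,cv2.COLOR_BGR2HSV),lo,hi)
    c,_=cv2.findContours(m,cv2.RETR_EXTERNAL,cv2.CHAIN_APPROX_NONE)
    return [k for k in c if cv2.contourArea(k)>amin]
E
python3 - <<'E'
from h import *
for n in("side","scene"):
    d=dict(np.load(f"pics/{n}0.npz"));im=d["img"]
    for nm,lo,hi,z in(("orange",(8,150,120),(18,255,255),50),("blue",(100,150,60),(125,255,255),40),("green",(50,100,40),(85,255,255),19),("yellow",(20,140,120),(32,255,255),60)):
        for c in blobs(im,lo,hi,20):
            M=c.reshape(-1,2).mean(0);print(n,nm,M.round(),cv2.boundingRect(c),ray(d,M,z)[0].round())
d=dict(np.load("pics/side0.npz"));c1=cv2.resize(d["img"][120:330,100:400],None,fx=2.6,fy=2.6,interpolation=cv2.INTER_CUBIC)
cv2.imwrite("pics/crop.png",c1)
E
```

```text
side orange [283. 216.] (269, 208, 29, 16) [507. 111.  50.]
side orange [289. 195.] (276, 182, 27, 25) [525. 179.  50.]
side orange [256. 196.] (240, 179, 34, 41) [452. 175.  50.]
side blue [269. 216.] (237, 189, 71, 53) [477. 120.  40.]
side blue [276. 182.] (272, 179, 9, 7) [501. 238.  40.]
side green [275. 295.] (257, 277, 36, 36) [479. -63.  19.]
side green [211. 191.] (202, 180, 18, 24) [347. 232.  19.]
side yellow [498. 348.] (487, 340, 25, 19) [ 797. -193.   60.]
side yellow [481. 363.] (455, 335, 57, 49) [ 760. -216.   60.]
side yellow [152. 170.] (147, 158, 11, 26) [210. 263.  60.]
side yellow [219. 159.] (209, 144, 21, 32) [366. 305.  60.]
scene orange [248. 201.] (236, 195, 26, 12) [441. 149.  50.]
scene orange [276. 192.] (259, 178, 30, 29) [520. 153.  50.]
scene orange [245. 186.] (236, 178, 20, 16) [461. 212.  50.]
scene blue [484. 282.] (475, 276, 19, 12) [ 772. -271.   40.]
scene blue [289. 200.] (284, 194, 10, 14) [543. 123.  40.]
scene blue [234. 198.] (230, 193, 10, 11) [419. 188.  40.]
scene green [307. 264.] (297, 252, 21, 27) [484. -65.  19.]
scene green [207. 196.] (205, 191, 5, 12) [366. 247.  19.]
scene yellow [490. 254.] (472, 231, 40, 41) [ 827. -230.   60.]
scene yellow [490. 234.] (485, 230, 10, 8) [ 880. -189.   60.]
scene yellow [132. 197.] (123, 187, 20, 22) [184. 269.  60.]
scene yellow [193. 171.] (180, 159, 25, 26) [353. 317.  60.]
```

View pics/crop.png

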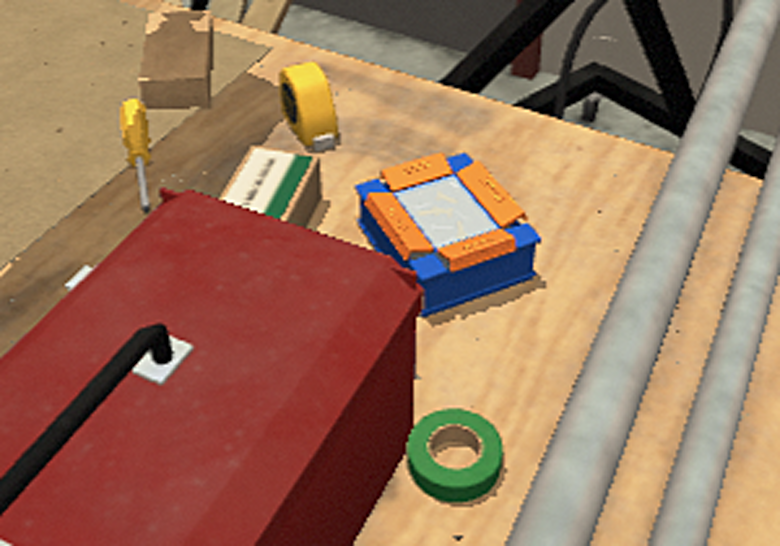

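The crop shows the box clear of most things. The toolbox corner is close on its near-left side, and the bolt is not visible. I measure the window corners and the toolbox corner height.

```bash
python3 - <<'E'
from h import *
d=dict(np.load("pics/side0.npz"));s=dict(np.load("pics/scene0.npz"))
w=np.array([[397,190],[460,175],[500,232],[435,252]])/2.6+[100,120]
P=ray(d,w,46);print(P.round(),P.mean(0).round(1))
e=np.roll(P,-1,0)-P;print(np.linalg.norm(e,axis=1).round(),np.degrees(np.arctan2(e[:,1],e[:,0])).round(1))
# toolbox red corners: triangulate far-right top corner & far-left
red=lambda im:max(blobs(im,(0,120,50),(5,255,255),500)+blobs(im,(172,120,50),(180,255,255),500),key=cv2.contourArea)
for n,dd in(("side",d),("scene",s)):
    c=cv2.approxPolyDP(red(dd["img"]),4,True).reshape(-1,2);print(n,c.tolist())
def tri(p,q):
    a=[ray(d,p,0)[0],ray(d,p,300)[0]];b=[ray(s,q,0)[0],ray(s,q,300)[0]]
    u=a[1]-a[0];v=b[1]-b[0];t=np.linalg.lstsq(np.c_[u,-v],b[0]-a[0],rcond=None)[0]
    A=a[0]+u*t[0];B=b[0]+v*t[1];return ((A+B)/2).round(),np.linalg.norm(A-B).round(1)
print(tri((261,233),(294,206)),tri((100+165/2.6,120+192/2.6),(193,206)))
E
```

```text
[[445. 191.  46.]
 [501. 210.  46.]
 [528. 135.  46.]
 [474. 111.  46.]] [487.  161.7  46. ]
[59. 81. 59. 84.] [  19.6  -70.  -156.9  110. ]
side [[4, 206], [0, 308], [5, 308], [0, 310], [0, 335], [25, 330], [0, 354], [0, 383], [204, 383], [255, 293], [258, 224], [162, 192], [163, 197], [87, 270], [84, 244], [74, 243], [77, 237], [64, 232], [35, 199], [43, 213], [34, 224], [29, 213], [32, 205], [36, 208], [32, 199], [27, 200], [33, 203], [31, 210], [22, 200], [29, 199], [31, 191], [18, 204]]
scene [[197, 206], [153, 383], [303, 383], [291, 210]]
(array([452., -47., 170.]), np.float64(16.7)) (array([281.,  62., 154.]), np.float64(3.7))
```

```bash
cat >> h.py <<'E'
def tri(d,s,p,q):
    a=[ray(d,p,0)[0],ray(d,p,300)[0]];b=[ray(s,q,0)[0],ray(s,q,300)[0]]
    u=a[1]-a[0];v=b[1]-b[0];t=np.linalg.lstsq(np.c_[u,-v],b[0]-a[0],rcond=None)[0]
    A=a[0]+u*t[0];B=b[0]+v*t[1];return ((A+B)/2).round(),np.linalg.norm(A-B).round(1)
def go(s,target,yaw):
    "tool shift (mm) and row units to target with tool down, tool x at yaw deg"
    R0=R.from_rotvec(s["ee_rot"]);y=np.radians(yaw)
    R1=R.from_matrix(np.c_[[np.cos(y),np.sin(y),0],[np.sin(y),-np.cos(y),0],[0,0,-1]])
    return np.r_[R0.inv().apply(np.array(target)-s["ee_pos"])/500,(R0.inv()*R1).as_rotvec()/.5].round(4)
E
python3 - <<'E'
from h import *
from bench import bot
d=dict(np.load("pics/side0.npz"));s=dict(np.load("pics/scene0.npz"))
print(tri(d,s,(320*1.28,60*1.28),(238*1.28,59*1.28)),tri(d,s,(366*1.28,68*1.28),(273*1.28,61*1.28)))
print(go(bot.state(),[487,162,230],110))
E
```

```text
(array([1012.,  832.,   45.]), np.float64(1.0)) (array([1182.,  744.,   42.]), np.float64(4.3))
[-8.4090e-01 -4.6050e-01  2.1000e-03 -2.0000e-03  6.0000e-04  1.8639e+00]
```

The pipes lie low (z≈45), so they are not in the way. I'm moving above the box with the fingers shutting.

```bash
python3 -m handwheel '[[-0.09,-0.05,0,0,0,0.1],[-0.18,-0.1,0,0,0,0.2],[-0.28,-0.15,0,0,0,0.3],[-0.37,-0.205,0,0,0,0.4],[-0.47,-0.255,0,0,0,0.5],[-0.56,-0.31,0,0,0,0.6],[-0.66,-0.36,0,0,0,0.7],[-0.75,-0.41,0,0,0,0.8],[-0.84,-0.46,0,0,0,0.9],[-0.84,-0.46,0,0,0,0.93]]' 0
python3 -m handwheel '[[0,0,0,0,0,0.3],[0,0,0,0,0,0.6],[0,0,0,0,0,0.93],[0,0,0,0,0,0.93],[0,0,0,0,0,0.93],[0,0,0,0,0,0.93]]'
python3 - <<'E'
from h import *
from bench import bot
s=bot.state();d=bot.get_image("wrist");d["ee_pos"]=s["ee_pos"];d["ee_rot"]=s["ee_rot"];np.savez("pics/w1.npz",**d)
cv2.imwrite("pics/w1.png",d["img"]);print({k:np.round(s[k],3).tolist() for k in("time","joints","ee_pos","ee_rot","contact_force","finger_gap")})
T=np.eye(4);T[:3,:3]=R.from_rotvec(s["ee_rot"]).as_matrix();T[:3,3]=s["ee_pos"];T=T@d["tool_from_camera"]
for c in blobs(d["img"],(6,150,100),(18,255,255),60):
    m=cv2.moments(c);M=(m["m10"]/m["m00"],m["m01"]/m["m00"]);print(np.round(M),cv2.contourArea(c),ray(d,M,50,T)[0].round(1),np.round(cv2.minAreaRect(c)[1:][0]))
E
```

```text
time: 1.4
ee_pos: [488.7, 160.3, 230.8]
ee_rot: [1.165, 2.917, -0.001]
contact_force: [0.7, 0.5, 0.6]
finger_gap: 0.2
finger_force: 0.0
time: 2.15
ee_pos: [486.6, 162.8, 231.3]
ee_rot: [-1.796, -2.577, 0.0]
contact_force: [-0.7, 0.3, 0.8]
finger_gap: 0.1
finger_force: 0.0
{'time': 2.15, 'joints': [0.18, 0.268, -0.184, 1.118, 0.0, 1.398], 'ee_pos': [486.609, 162.845, 231.299], 'ee_rot': [-1.796, -2.577, 0.0], 'contact_force': [-0.65, 0.279, 0.796], 'finger_gap': 0.117}
[255. 212.] 765.0 [505.5 114.7  50. ] [19. 45.]
[217. 173.] 1154.5 [443.  146.2  50. ] [63. 21.]
[287. 168.] 1195.0 [522.2 182.7  50. ] [62. 21.]
[248. 127.] 1031.0 [460.5 212.1  50. ] [22. 50.]
[435. 120.] 63.5 [663.8 296.4  50. ] [18.  8.]
[35. 23.] 239.5 [209.9 235.4  50. ] [21. 29.]
```

View pics/w1.png

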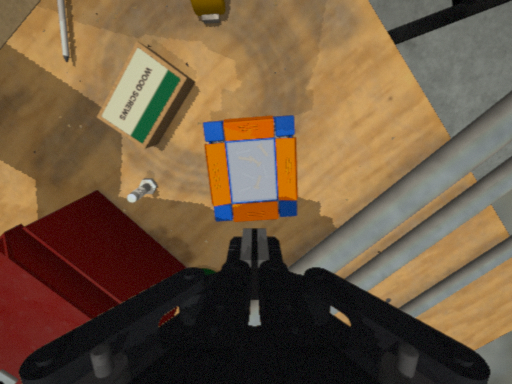

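The wrist picture shows the box at about (251,168) with all four orange sections. The bolt is at (143,190), well to the left, and the carton is at (147,95). The opposite sections measure 87 and 107 mm apart, as expected. Centre is about (484,163.5), yaw about 24.5°.

```bash
python3 - <<'E'
from h import *
from bench import bot
s=bot.state();a=np.radians(24.5);x=np.array([np.cos(a),np.sin(a)]);y=np.array([-x[1],x[0]]);c=np.array([483.5,163.5])
print(go(s,[*(c+49*x),70],114.5))
s["ee_rot"]=R.from_matrix(np.c_[[*y,0],[*x,0],[0,0,-1]]).as_rotvec()
E

```

```text
[ 1.080e-02  9.230e-02  3.226e-01 -1.000e-04 -1.000e-04 -1.498e-01]
```

```bash
python3 -m handwheel '[[0.01,0.092,0.05,0,0,-0.15],[0.01,0.092,0.13,0,0,-0.15],[0.01,0.092,0.21,0,0,-0.15],[0.01,0.092,0.28,0,0,-0.15],[0.01,0.092,0.32,0,0,-0.15],[0.01,0.092,0.32,0,0,-0.15]]'
python3 -m handwheel '[[0,0,0.01,0,0,0],[0,0,0.02,0,0,0],[0,0,0.026,0,0,0],[0,0,0.03,0,0,0]]'
```

```text
time: 2.95
ee_pos: [527.0, 182.9, 70.0]
ee_rot: [-1.699, -2.64, 0.003]
contact_force: [0.3, 0.9, -0.8]
finger_gap: -0.2
finger_force: 0.0
time: 3.45
ee_pos: [528.5, 183.3, 56.5]
ee_rot: [1.701, 2.641, 0.001]
contact_force: [-0.5, 0.2, 7.7]
finger_gap: 0.4
finger_force: 3.8
```

```bash
python3 -m handwheel '[[0,0,0.004,0,0,0],[0,0,0.008,0,0,0]]'; python3 -m handwheel '[[0,0,0.003,0,0,0],[0,0,0.006,0,0,0],[0,0,0.006,0,0,0]]'
```

```text
time: 3.7
ee_pos: [529.2, 183.5, 52.8]
ee_rot: [1.701, 2.64, 0.002]
contact_force: [1.5, 0.7, 0.5]
finger_gap: -0.2
finger_force: 0.5
time: 4.08
ee_pos: [527.8, 183.0, 49.2]
ee_rot: [-1.701, -2.64, 0.001]
contact_force: [-0.9, -1.9, 2.9]
finger_gap: -0.1
finger_force: 1.5
```

```bash
python3 -m handwheel '[[0,0,0.003,0,0,0],[0,0,0.003,0,0,0]]'; python3 -m handwheel '[[0,0,-0.05,0,0,0],[0,0,-0.06,0,0,0],[0,0,-0.06,0,0,0]]'
python3 - <<'E'
from h import *
from bench import bot
s=bot.state();a=np.radians(24.5);x=np.array([np.cos(a),np.sin(a)]);y=np.array([-x[1],x[0]]);c=np.array([483.5,163.5])
print(go(s,[*(c-59*y),70],114.5))
d=bot.get_image("wrist");cv2.imwrite("pics/w2.png",d["img"][60:,100:420])
E
```

```text
time: 4.32
ee_pos: [528.1, 183.1, 48.9]
ee_rot: [1.701, 2.641, -0.0]
contact_force: [-5.4, -2.1, 17.5]
finger_gap: -0.3
finger_force: 8.8
time: 4.7
ee_pos: [528.3, 183.2, 77.6]
ee_rot: [1.702, 2.641, 0.0]
contact_force: [0.3, -0.5, -0.3]
finger_gap: 0.3
finger_force: 0.0
[-0.1168 -0.0977  0.0152  0.0006  0.0002 -0.0033]
```

View pics/w2.png

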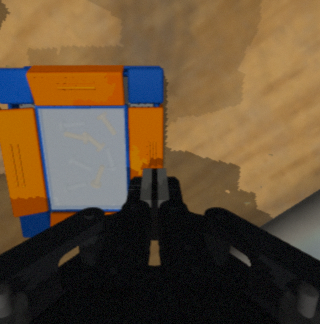

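The back section now lies flush beside the fingertip at (155,150) and the box has not moved. Next is the right section.

```bash
python3 -m handwheel '[[-0.06,-0.05,0,0,0,0],[-0.117,-0.098,0,0,0,0],[-0.117,-0.098,0,0,0,0],[-0.117,-0.098,0.025,0,0,0],[-0.117,-0.098,0.041,0,0,0],[-0.117,-0.098,0.041,0,0,0]]'
python3 -m handwheel '[[0,0,0.004,0,0,0],[0,0,0.008,0,0,0]]'; python3 -m handwheel '[[0,0,0.004,0,0,0],[0,0,0.008,0,0,0],[0,0,0.01,0,0,0]]'
```

```text
time: 5.5
ee_pos: [507.5, 110.2, 56.4]
ee_rot: [-1.7, -2.641, 0.001]
contact_force: [-0.8, 1.0, 3.0]
finger_gap: -0.0
finger_force: 1.3
time: 5.75
ee_pos: [508.0, 109.7, 53.4]
ee_rot: [1.701, 2.641, -0.001]
contact_force: [-0.0, -1.3, 2.4]
finger_gap: -0.1
finger_force: 1.0
time: 6.12
ee_pos: [507.8, 109.9, 48.8]
ee_rot: [-1.701, -2.641, -0.001]
contact_force: [-5.7, -0.3, 19.9]
finger_gap: 0.2
finger_force: 10.1
```

```bash
python3 -m handwheel '[[0,0,-0.05,0,0,0],[0,0,-0.06,0,0,0],[0.1,0,-0.06,0,0,0],[0.2,0,-0.06,0,0,0],[0.236,0,-0.06,0,0,0],[0.236,0,-0.06,0,0,0],[0.236,0,-0.035,0,0,0],[0.236,0,-0.018,0,0,0],[0.236,0,-0.018,0,0,0]]'
python3 -m handwheel '[[0,0,0.004,0,0,0],[0,0,0.008,0,0,0]]'; python3 -m handwheel '[[0,0,0.004,0,0,0],[0,0,0.008,0,0,0],[0,0,0.01,0,0,0]]'
```

```text
time: 7.25
ee_pos: [459.1, 216.3, 56.5]
ee_rot: [-1.703, -2.639, 0.001]
contact_force: [0.2, -1.4, 2.5]
finger_gap: 0.2
finger_force: 1.3
time: 7.5
ee_pos: [458.9, 217.1, 53.4]
ee_rot: [-1.702, -2.64, -0.0]
contact_force: [-1.4, 1.3, 2.3]
finger_gap: -0.1
finger_force: 1.0
time: 7.88
ee_pos: [459.3, 217.0, 48.8]
ee_rot: [1.702, 2.64, -0.0]
contact_force: [-5.4, -2.0, 19.4]
finger_gap: -0.1
finger_force: 10.0
```

Next the front section: 59 mm back along tool x, 49 mm along −tool y.

```bash
python3 -m handwheel '[[0,0,-0.05,0,0,0],[0,0,-0.06,0,0,0],[-0.06,-0.05,-0.06,0,0,0],[-0.118,-0.098,-0.06,0,0,0],[-0.118,-0.098,-0.06,0,0,0],[-0.118,-0.098,-0.035,0,0,0],[-0.118,-0.098,-0.018,0,0,0],[-0.118,-0.098,-0.018,0,0,0]]'
python3 -m handwheel '[[0,0,0.004,0,0,0],[0,0,0.008,0,0,0]]'; python3 -m handwheel '[[0,0,0.004,0,0,0],[0,0,0.008,0,0,0],[0,0,0.01,0,0,0]]'
```

```text
time: 8.88
ee_pos: [438.5, 143.6, 56.4]
ee_rot: [-1.7, -2.641, 0.001]
contact_force: [-0.0, 0.3, 1.8]
finger_gap: 0.1
finger_force: 1.4
time: 9.12
ee_pos: [438.3, 143.4, 53.2]
ee_rot: [-1.701, -2.641, 0.001]
contact_force: [-1.5, -0.8, 1.5]
finger_gap: 0.1
finger_force: 0.7
time: 9.5
ee_pos: [439.4, 143.4, 48.8]
ee_rot: [1.701, 2.64, 0.002]
contact_force: [-4.9, -0.2, 21.4]
finger_gap: 0.1
finger_force: 10.7
```

Now I retreat up and back over the box, then check.

```bash
python3 -m handwheel '[[0,0,-0.06,0,0,0],[0,0,-0.15,0,0,0],[0,0.05,-0.25,0,0,0],[0,0.098,-0.36,0,0,0],[0,0.098,-0.36,0,0,0],[0,0.098,-0.36,0,0,0]]'
python3 - <<'E'
from h import *
from bench import bot
s=bot.state();d=bot.get_image("wrist");e=bot.get_image("side")
T=np.eye(4);T[:3,:3]=R.from_rotvec(s["ee_rot"]).as_matrix();T[:3,3]=s["ee_pos"];T=T@d["tool_from_camera"]
for c in blobs(d["img"],(6,150,100),(18,255,255),60):
    m=cv2.moments(c);M=(m["m10"]/m["m00"],m["m01"]/m["m00"]);print(np.round(M),ray(d,M,48,T)[0].round(1))
a=cv2.resize(d["img"][80:240,160:340],(400,356));b=cv2.resize(e["img"][150:270,205:340],(400,356),interpolation=cv2.INTER_CUBIC)
cv2.imwrite("pics/end.png",np.hstack([a,b]))
E
```

```text
time: 10.25
ee_pos: [483.1, 163.4, 227.8]
ee_rot: [-1.701, -2.641, 0.001]
contact_force: [-0.5, -0.0, -0.2]
finger_gap: -0.0
finger_force: 0.0
[255. 213.] [505.4 114.8  48. ]
[289. 172.] [521.8 182.6  48. ]
[220. 172.] [442.9 146.6  48. ]
[439. 135.] [662.9 296.4  48. ]
[258. 128.] [463.7 214.8  48. ]
[42.  7.] [206.8 233.   48. ]
```

View pics/end.png

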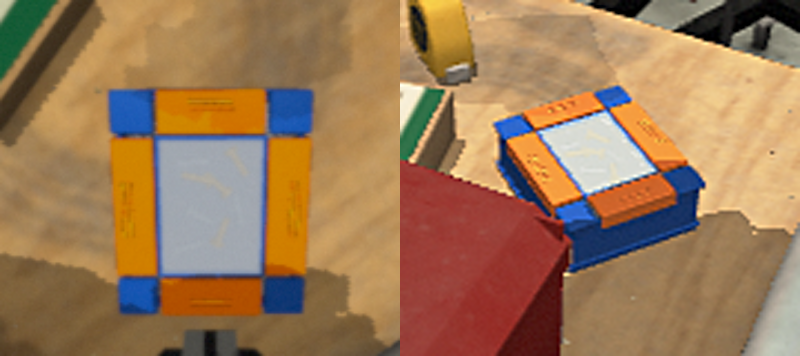

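Both views show all four sections lying flush round the window, and the box has not moved. Handing in.

```bash
python3 -c "
from bench import bot
print(bot.close_job())"
```

```text
the job is handed in; nothing more can be done
None
```

I pressed all four orange sections down: each gave way and held at about 49 mm under roughly 20 N. The last pictures show them flush and the box where it stood, and I handed the job in at about 10 s; no verdict came back.

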